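Lock the bayonet cap of the tilted draw-up pot with the hex key

ROBOT

A 6-joint arm with a two-finger parallel gripper is mounted at the origin on a cart in front of the work surface, level with it; the furniture and walls round the work are solid. World frame = base frame: x ahead of the robot, y to its left, z up, the work surface at z = 0. Lengths are in m, angles in degrees, forces in N, time in s.
With the tool pointing down it reaches from about 0.375 to 0.925 m from the base axis. Payload 5.7 kg.
Tool frame: the origin (TCP) lies on the centre line of the jaws, within the pads' length; the fingertips stand 19 mm ahead of it and the grasp point (between the pads) is the TCP; z points along the fingers, y is the line along which they close (so a half turn about z gives the same grasp; the last joint's range is limited). The gripper opens to 88 mm and grips with 3 to 60 N. Pads are 20 mm wide; open, the fingers measure 115 mm over their backs; the gripper's body (75 mm by 178 mm) begins 61 mm behind the grasp point.
Start: joints at [-73.917, 20.558, 86.54, -0, 72.909, -6.595], TCP at [0.231, -0.554, 0.242] pointing down, gripper open.
Joint ranges: [-170.27, 170.27], [-57.76, 135], [12.27, 136.19], [-55.21, 235.2], [11.17, 155.16], [-170.74, 170.74]. Speed limits (degrees/s): [136.94, 136.94, 180, 180, 180, 180].

INTERFACE

Orientations are given as [roll, pitch, yaw] about the fixed x, y, z axes, in that order (R = Rz(yaw) Ry(pitch) Rx(roll)).
In Python, from station import status, eyes, ctrl gives the robot as it stands.
- The arm moves only by the shell command python3 -m pendant 'ROWS' [OPENING]. ROWS is rows parted by semicolons, their numbers by spaces, 1 to 8 of them, each of 6 numbers: dx, dy, dz in m, then a rotation vector rx, ry, rz in degrees; each row is the pose to reach, as a shift and turn from the pose commanded when the command began, along the tool's axes at that moment; what a row does not reach only later rows make up. A row lasts 1/8 s, in which the tool goes at most 0.0625 m and 10.7 degrees, less where a joint would pass 70% of its speed; a pose out of reach is approached as far as the arm can. OPENING is the finger opening in m, set as the command begins (- or left out keeps the last). The fingers move at their own pace and stop on an object; the grip force is fixed at half the most. Time passes only in rows, so rows that do not move let the fingers close. It prints the time, the measured TCP pose, the force, the opening and the grip force at its end.
- status.state(): the state, without advancing time (a new reading comes with each control period).
- eyes.camera(name): name is "scene" or "top" or "wrist"; returns the picture (400x640x3 uint8, red, green, blue); there is no depth.
- eyes.get_calibration(name): a dict with "fov_y" (degrees; the focal length in pixels is half the picture's height over the tangent of half this angle, whatever the lens; pixels are square), "cx", "cy" (the principal point, pixels), "D" ([k1, k2, p1, p2, k3] as OpenCV has them; the pictures are not rectified), "rvec" (rotation vector, rad) and "tvec" (3), from world to camera coordinates, as OpenCV has them. Camera axes: x right, y down, z forward; pixel columns grow to the right and rows downward; lengths in m; the calibration is good to about 2 mm. A picture is of the moment at which its call begins: read the wrist's pose just before it. get_calibration takes no time and is no camera call; for the wrist camera it gives the pose at the moment of the call.
- ctrl.sign_off(): hands the job in; it is judged then, once.
The state is a dict: "clock": time; "joints": joint angles; "joint_vel": joint speeds; "joint_efforts": joint torques, N m; "position": TCP position; "orientation": TCP orientation; "ft_force": force on the tool from outside, world axes, zero at the start; "ft_torque": the same for the moment, N m; "finger_gap": finger opening in m; "grasp_force": force on a finger pad.
Only numpy, scipy, OpenCV 4.12 (cv2) and the standard library are available. Lean on these libraries where they do the work, as an engineer would, in place of code of your own. Each camera call takes 0.05 s, during which the arm holds its last target. There are 200 camera calls.

TASK

The sprung bayonet cap of the shielded draw-up pot, which leans in its stand, is on but not locked: take the long hex key from its holder, press it on the cap and turn it little by little until its hexagon drops into the recess, then push the cap down against its spring and turn it clockwise until it clicks home under the claws. Pull the key out, stand it fully home in its holder and let go. The pot is hot, so only the key may touch it and its stand, never the gripper; leave the lead pot, vial, check source and survey meter where they are.

Things in the scene. Friction and masses are not known exactly. Their poses are not given: they have to be found in the camera images.
- hex_key: long hex key, 145 mm, about 0.25 kg, upright in its holder. Origin: centre of the flat lower end; z up to the handle. Driving hexagon z 0 to 20 mm, 30 mm across flats, lower edge chamfered 1.5 mm; shank 18 mm diameter up to z 70; round flange 50 mm diameter, z 70 to 75. Flats of both its hexagons face x and every 60 degrees from x.
- key_handle (a point): point on the key's axis at z 110 mm, middle of its blue hexagonal handle: 30 mm across flats, z 75 to 142 mm, above the flange; grip it here across two flats. Axes as the key's.
- key_holder_mouth (a point): centre of the rim of the fixed key holder: upright aluminium tube with yellow band on a grey foot of 90 mm; rim 78 mm above the worktop, bore 40 mm, outside 48 mm, 72 mm deep. The key hangs in it with its flange resting on the rim, its origin then 70 mm below this point, with 2.5 mm play sideways. z up.
- draw_stand: fixed stand (base 150 x 112 mm, grey cheeks, 125 mm high) in which the grey lead pot, 68 mm diameter, leans 30 degrees from vertical towards the stand's -x, the operator's side. Origin: underside, middle; z up. Three steel claws on the pot's flange, around the cap, reach 40 mm out from the pot's axis and end 16 mm below the top of the raised cap.
- cap_recess (a point): centre of the mouth of the hexagonal recess in the top of the dark grey cap (57 mm diameter); moves with the cap. z points up out of the recess along the cap's axis, 30 degrees from vertical: the key goes in along -z. Recess 31.6 mm across flats, 14 mm deep, flat floor, mouth chamfered 2 mm.
- cap_top (a point): same point and axes as cap_recess. How the recess's flats are clocked is not told by these axes: see them, or find them by turning the key, up to 75 degrees, while pressing with 4 to 8 N; friction may drag the cap along a little. Unaligned, the key's tip stops about 3 mm below the mouth. Seated, the key has 0.8 mm play each side and about 6 degrees each way.
- bayonet_cap (a joint): turn of the cap, rad, growing clockwise as seen looking down into the recess. Starts unlocked, 0 to 0.22; seal friction 0.12 N m. Cap up: claws stop it at 0.30. Pushed down over 8 mm it turns under the lips of the claws, past 0.72 into the pockets, to the end stop at 0.95. Locked: over 0.72 and sprung up; then it cannot turn back.
- cap_push (a joint): how far the cap is pushed down its axis against its spring, 0 (up) to 0.010 m (bottom stop). Takes about 4.5 N to begin to move, 9.5 N at 8 mm, 11 N at the bottom. The cap is captive and cannot be lifted off. Let go when locked, it springs up to about 0.0035 m.
- lead_pig: bystander: small lead pot with knob lid, 57 mm diameter, 93 mm high, right of the work; origin under its middle, z up
- glass_vial: bystander: small glass vial with white label and blue cap, 30 mm diameter, 62 mm high; origin under its middle, z up
- check_source: bystander: red puck-shaped check source, 52 mm diameter, 15 mm high; origin under its middle, z up
- survey_meter: bystander: orange hand survey meter, 150 x 66 x 62 mm, to the right of the stand; origin under its middle, z up
Mind the look-alikes: they are no part of the job. Leave any green look-alike of the hex_key alone.

How it is judged (in metres and radians):
On the way, in this order (a step that is already met when the one before it is completed fails the run):
1. the key's hexagon has dropped into the cap's recess: at least 9 mm deep, within 4 mm of its centre (z of hex_key in the frame of cap_recess below -0.009 m and distance between hex_key and cap_recess below 0.017 m), for 0.1 s.
2. the cap is turned past 0.72 rad and has sprung up into the pockets of the claws (value of joint bayonet_cap above 0.7 rad and value of joint cap_push below 0.006 m), for 0.1 s.
At the end, for the whole second after the job is handed in: The cap is locked (turned past 0.70 rad and sprung up to less than 6 mm of push) and the key hangs upright at rest in its holder, its flange within 4 mm of the rim, within 6 degrees of vertical (all of step 2 and horizontal distance between hex_key and key_holder_mouth below 0.008 m and z of hex_key in the frame of key_holder_mouth below -0.066 m and angle between hex_key's own z axis and vertical below 0.1 rad and linear speed of hex_key below 0.02 m/s); the robot touches nothing.
It fails at once if the gripper or arm presses on the pot, its cap or the stand (more than 2 N) (contact force between any of the fingers, the arm and draw_stand above 2 N).
It fails at once if a bystander is moved more than 20 mm (distance of any of lead_pig, glass_vial, check_source, survey_meter from where it was at the start of the episode above 0.02 m).
It also fails if it takes over 54 s, if anything falls off the work surface, if the arm or the gripper's body presses on something with over 40 N, if the wrist force passes 120 N, or if a joint passes its speed limit or range.

## Working session

There is one attempt and no reset: what is moved stays moved. The work goes in short steps, Python scripts to look and compute and a shell command to move; the robot and the scene stay as the last step left them, time stands still between calls to the robot, and variables do not carry over. Pictures are saved under pics/ and viewed, at most 10 in all, crops included, and the job is handed in when it is done.

```bash
ls; mkdir -p pics
python3 - <<'E'
from station import status, eyes
import cv2
s=status.state(); print(s)
ims=[]
for n in ("scene","top"):
    im=eyes.camera(n)[:,:,::-1]; cv2.imwrite(f"pics/{n}0.png",im); 
    print(n,eyes.get_calibration(n))
E
```

```text
pics
{'clock': 0.0, 'joints': array([-7.39173294e+01,  2.05966543e+01,  8.65991839e+01, -2.88586280e-03,
        7.29094904e+01, -6.59469651e+00]), 'joint_vel': array([-0.05787237, -0.00192781, -0.02924377, -0.10669426, -0.05939964,
       -0.01564019]), 'joint_efforts': array([-1.75730562e-03, -5.15376592e+01, -2.70725030e+01,  6.74464158e-02,
        3.48960527e-02, -1.24523731e-04]), 'position': array([ 0.23111526, -0.5529756 ,  0.24082158]), 'orientation': array([-1.79895052e+02, -9.35786015e-03,  2.26782092e+01]), 'ft_force': array([0.2447757 , 0.90217231, 0.11469661]), 'ft_torque': array([-0.00787989,  0.04916806, -0.01181421]), 'grasp_force': 0.0, 'finger_gap': 0.08777590296288709}
scene {'fov_y': 44.68694079726678, 'cx': 317.0585717734989, 'cy': 204.5201568977131, 'D': array([-0.12739645,  0.        ,  0.        ,  0.        ,  0.        ]), 'rvec': array([ 1.13650455, -2.36280895,  0.97803062]), 'tvec': array([0.21470279, 0.4295496 , 0.94722252])}
top {'fov_y': 44.25395045668232, 'cx': 324.73555032782997, 'cy': 203.4217183127803, 'D': array([-0.04525375,  0.        ,  0.        ,  0.        ,  0.        ]), 'rvec': array([ 2.14253271, -2.14690654,  0.14642624]), 'tvec': array([-0.14593111,  0.54435897,  1.41847861])}
```

View pics/scene0.png

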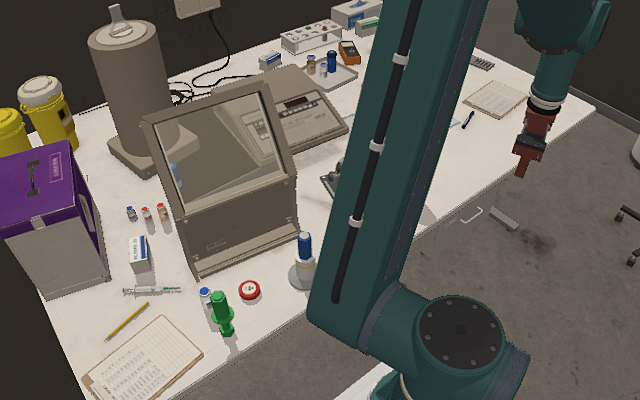

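View pics/top0.png

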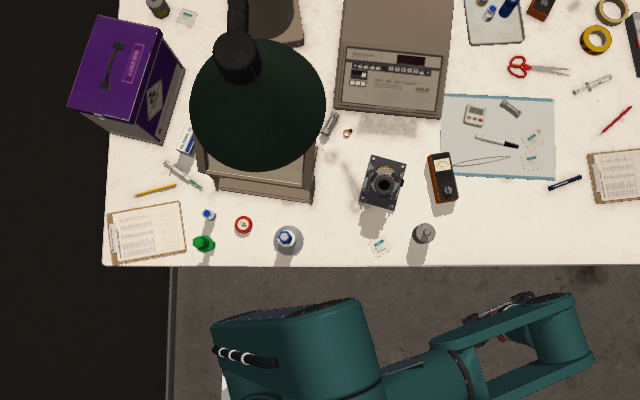

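The scene view shows the blue-handled key in its banded holder at about (305,255), and a green look-alike at (222,312). The top view shows the key at (287,240), green look-alike (203,243), stand (382,183), meter (442,177), lead pot (424,233), vial (208,214) and puck (243,224). The key meant is the blue one: it has a blue handle and stands in the aluminium tube on a grey foot. The crop below checks this.

```bash
cat > h.py <<'E'
import numpy as np, cv2
from station import status, eyes
from scipy.spatial.transform import Rotation as R
def K(c):
    f=200/np.tan(np.radians(c['fov_y'])/2); return np.array([[f,0,c['cx']],[0,f,c['cy']],[0,0,1]])
def ray(c,p):
    u=cv2.undistortPoints(np.array([[p]],float),K(c),c['D'],None,None,None)[0,0] if 0 else cv2.undistortPoints(np.array([[p]],float),K(c),c['D'])[0,0]
    M=cv2.Rodrigues(c['rvec'])[0]; d=M.T@np.array([u[0],u[1],1]); return -M.T@c['tvec'], d/np.linalg.norm(d)
def plane(c,p,z):
    o,d=ray(c,p); return o+d*(z-o[2])/d[2]
def tri(*cps):
    A=0;b=0;rs=[ray(c,p) for c,p in cps]
    for o,d in rs:
        P=np.eye(3)-np.outer(d,d); A=A+P; b=b+P@o
    x=np.linalg.solve(A,b); return x,[round(1e3*np.linalg.norm(np.cross(x-o,d)),1) for o,d in rs]
def proj(c,X): return cv2.projectPoints(np.array(X,float).reshape(-1,1,3),c['rvec'],c['tvec'],K(c),c['D'])[0][:,0]
def blobs(im,lo,hi,amin=15,box=None):
    m=cv2.inRange(cv2.cvtColor(im,cv2.COLOR_RGB2HSV),np.array(lo),np.array(hi))
    if box: k=np.zeros_like(m); x0,y0,x1,y1=box; k[y0:y1,x0:x1]=1; m=m*k
    n,l,s,c=cv2.connectedComponentsWithStats(m); return [(s[i].tolist(),c[i].round(1).tolist()) for i in range(1,n) if s[i,4]>=amin],m
def toolR(): s=status.state(); return np.array(s['position']),R.from_euler('xyz',s['orientation'],degrees=True)
E
python3 - <<'E'
from h import *
ct,cs=eyes.get_calibration('top'),eyes.get_calibration('scene')
T=cv2.imread('pics/top0.png')[:,:,::-1].copy();S=cv2.imread('pics/scene0.png')[:,:,::-1].copy()
print(blobs(T,(100,90,40),(125,255,255),15,(260,215,320,265))[0]); print(blobs(S,(100,90,40),(125,255,255),15,(285,220,325,300))[0])
for n,p,z in (('holder',(287,240),.15),('holderfoot',(288,240),0.01),('stand',(382,183),0.1),('pig',(424,233),.09),('meter',(442,177),.06),('vial',(208,214),.06),('puck',(243,224),.015),('green',(203,243),.1),('lampfoot',(258,190),0.1),('Lbl',(215,190),0.0),('Lbr',(312,203),0)): print(n,plane(ct,p,z).round(3))
a=cv2.resize(S[205:305,255:355],(600,600),interpolation=3)[:, :];b=cv2.resize(T[135:215,340:410],(200*7//4,400),interpolation=3);
c=np.zeros((600,800,3),np.uint8);c[:450,:450]=cv2.resize(a,(450,450));c[:400,450:800]=b
cv2.imwrite('pics/crop1.png',c[:,:,::-1])
E
```

```text
[([278, 231, 14, 12, 62], [285.6, 237.6])]
[([297, 233, 14, 27, 263], [304.2, 247.5])]
holder [ 0.428 -0.045  0.15 ]
holderfoot [ 0.438 -0.037  0.01 ]
stand [ 0.594 -0.311  0.1  ]
pig [ 0.451 -0.428  0.09 ]
meter [ 0.619 -0.492  0.06 ]
vial [0.511 0.194 0.06 ]
puck [0.486 0.098 0.015]
green [0.423 0.196 0.1  ]
lampfoot [0.574 0.043 0.1  ]
Lbl [0.592 0.189 0.   ]
Lbr [ 0.551 -0.108  0.   ]
```

View pics/crop1.png

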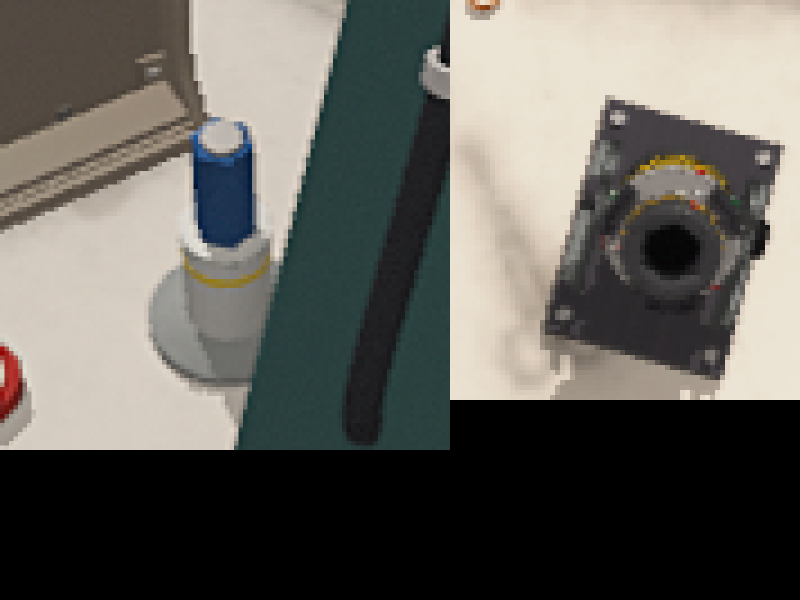

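The crop confirms the key: blue hexagonal handle with a white top at scene (304,235), in a banded tube on a grey foot. The stand's plate corners in the top view are about (372,154), (407,164), (394,211) and (359,201). The recess mouth is a dark disc at (384.5,184.5).

Run:
```python
from h import *
ct,cs,cw=[eyes.get_calibration(n) for n in('top','scene','wrist')]
C=np.array([plane(ct,p,.012) for p in((372,154.4),(406.6,164.4),(394,210.6),(359,201))]);print(C.round(3),C.mean(0))
dx=(C[0]+C[1]-C[2]-C[3])/2;dy=(C[0]+C[3]-C[1]-C[2])/2
print('len',np.linalg.norm(dx),np.linalg.norm(dy),'yaw',np.degrees(np.arctan2(dx[1],dx[0])),np.degrees(np.arctan2(-dy[0],dy[1])))
print('keytop',tri((ct,(287,237.5)),(cs,(304.1,235))))
for z in(.1,.12,.14,.16):print('recess',plane(ct,(384.4,184.6),z).round(4))
p,r=toolR();M=cv2.Rodrigues(cw['rvec'])[0];o=-M.T@cw['tvec']
print('cam in tool',r.inv().apply(o-p).round(4),'\n',(r.as_matrix().T@M.T).round(3),cw['fov_y'],cw['cx'],cw['cy'],cw['D'])
```

```text
[[ 0.699 -0.292  0.012]
 [ 0.668 -0.397  0.012]
 [ 0.525 -0.355  0.012]
 [ 0.555 -0.25   0.012]] [ 0.61176257 -0.32358397  0.012     ]
len 0.1489764487544913 0.10943197631465432 yaw -16.198680392021537 -16.17696792372108
keytop (array([ 0.43818887, -0.04195851,  0.14187109]), [np.float64(3.7), np.float64(3.7)])
recess [ 0.589  -0.3176  0.1   ]
recess [ 0.5854 -0.3152  0.12  ]
recess [ 0.5817 -0.3129  0.14  ]
recess [ 0.5781 -0.3106  0.16  ]
cam in tool [ 7.120e-02  1.000e-04 -1.442e-01] 
 [[-0.    -0.966 -0.259]
 [ 1.    -0.    -0.   ]
 [ 0.    -0.259  0.966]] 63.89522755221694 322.1101690702654 197.49265540226872 [-0.0430864  0.         0.         0.         0.       ]
```

```bash
cat >> h.py <<'E'
YAW=np.radians(-16.2)
AX=np.array([-.5*np.cos(YAW),-.5*np.sin(YAW),np.cos(np.pi/6)])
def capR(rz=0,ax=AX):  # tool z along -ax, y horizontal
    z=-ax; y=np.cross([0,0,1],z); y/=np.linalg.norm(y); y=-y if y[1]>0 else y
    return R.from_matrix(np.c_[np.cross(y,z),y,z])*R.from_euler('z',rz,degrees=True)
def go(p1,R1):
    p,r=toolR(); d=r.inv().apply(p1-p); v=np.degrees((r.inv()*R1).as_rotvec())
    print('shift',d.round(4),'rot',v.round(1),'rows>=',np.ceil(max(np.linalg.norm(d)/.0625,np.linalg.norm(v)/10.7)))
E
python3 - <<'E'
from h import *
go(np.array([.5817,-.3129,.14])+.15*AX,capR())
E
```

```text
shift [ 0.3577 -0.1336 -0.0287] rot [-10.3  28.9  37.9] rows>= 7.0
```

```bash
python3 -m pendant '0.358 -0.134 -0.029 -10.3 28.9 37.9;0.358 -0.134 -0.029 -10.3 28.9 37.9;0.358 -0.134 -0.029 -10.3 28.9 37.9;0.358 -0.134 -0.029 -10.3 28.9 37.9;0.358 -0.134 -0.029 -10.3 28.9 37.9;0.358 -0.134 -0.029 -10.3 28.9 37.9;0.358 -0.134 -0.029 -10.3 28.9 37.9;0.358 -0.134 -0.029 -10.3 28.9 37.9' && python3 -m pendant '0 0 0 0 0 0;0 0 0 0 0 0'
python3 - <<'E'
from h import *
import pickle
p,r=toolR();print(status.state()['joints'].round(1),p)
c=eyes.get_calibration('wrist');im=eyes.camera('wrist');pickle.dump((c,im,p,r.as_matrix()),open('w1.pkl','wb'))
cv2.imwrite('pics/w1.png',im[:,:,::-1]);print(proj(c,[.5817,-.3129,.14]))
E
```

```text
clock: 1.1
position: [0.5102, -0.2914, 0.2705]
orientation: [179.9, -30.1, -16.0]
ft_force: [-0.2, -0.0, 0.1]
finger_gap: 0.0877
grasp_force: 0.0
clock: 1.35
position: [0.509, -0.2934, 0.2704]
orientation: [179.9, -30.1, -16.3]
ft_force: [0.2, -0.5, 0.3]
finger_gap: 0.088
grasp_force: 0.0
[-45.4   6.2 109.7  22.5  39.5  46.5] [ 0.50902988 -0.29342345  0.27037113]
[[320.34281141 190.1493585 ]]
```

View pics/w1.png

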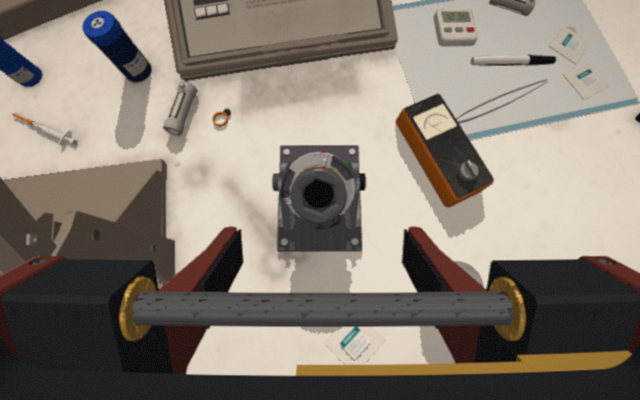

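The wrist view shows the stand upright in the picture, with the recess mouth at about (319,194). I'll take a second, closer view to get its position and clocking.

```bash
python3 -m pendant '-0.04 0 0.02 0 0 0;-0.07 0 0.05 0 0 0;-0.07 0 0.05 0 0 0;-0.07 0 0.05 0 0 0'
python3 - <<'E'
from h import *
import pickle
p,r=toolR()
c=eyes.get_calibration('wrist');im=eyes.camera('wrist');pickle.dump((c,im,p,r.as_matrix()),open('w2.pkl','wb'))
q=proj(c,[.5817,-.3129,.14])[0];print(q,p)
c1,im1,_,_=pickle.load(open('w1.pkl','rb'))
o=np.zeros((400,800,3),np.uint8)
for i,(m,(u,v)) in enumerate(((im1,(319,194)),(im,q))):
    u,v=int(u),int(v); h=(35,50)[i]; print(i,u-h,v-h,400/(2*h)); o[:,400*i:400*i+400]=cv2.resize(np.clip(m[max(0,v-h):v+h,u-h:u+h].astype(float)*1.8,0,255).astype(np.uint8),(400,400),interpolation=2)
cv2.imwrite('pics/w12.png',o[:,:,::-1])
E
```

```text
clock: 1.9
position: [0.4766, -0.2837, 0.1936]
orientation: [179.8, -30.2, -16.2]
ft_force: [0.2, 0.7, -0.0]
finger_gap: 0.088
grasp_force: 0.0
[320.39906666 117.61646238] [ 0.47662147 -0.2836685   0.19355873]
0 284 159 5.714285714285714
1 270 67 4.0
```

View pics/w12.png

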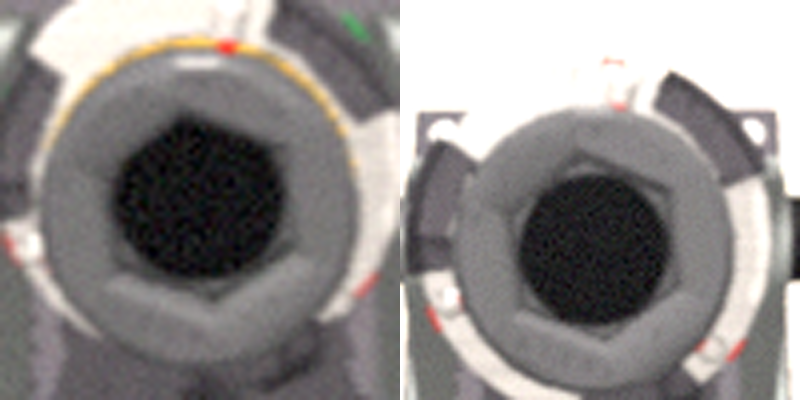

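The right crop (wrist view 2) shows the hexagonal mouth centred at about (318.8,129.7). Its corners, in crop pixels, are about (580,150), (670,190), (695,295), (605,348), (517,315) and (505,210), so it is turned roughly 8° counter-clockwise from "corner up".

Run:
```python
from h import *
import pickle
c1,_,p1,_=pickle.load(open('w1.pkl','rb'));c2,_,p2,R2=pickle.load(open('w2.pkl','rb'));ct=eyes.get_calibration('top')
print(tri((c1,(318.4,195)),(c2,(318.7,129.4))))
X,e=tri((c1,(318.4,195)),(c2,(318.7,129.4)),(ct,(384.4,184.6)));print(X,e)
o,d=ray(c2,(318.7,129.4))
# cap disc 57mm dia -> scale check
for k,(c,l,r_) in enumerate(((c1,(284+40/5.714,194.5),(284+357/5.714,194.5)),(c2,(270+60/4,129),(270+328/4,129)))):
    a=ray(c,l)[1];b=ray(c,r_)[1];ang=np.arccos(a@b);o=ray(c,l)[0];D=28.5e-3/np.tan(ang/2); print('range',D,o+D*(a+b)/np.linalg.norm(a+b))
r0=capR()
for u,v in((580,150),(670,190),(695,295),(605,348),(517,315),(505,210)):
    o,d=ray(c2,((u-400)/4+270,v/4+67)); P=o+d*((X-o)@AX)/(d@AX); q=r0.inv().apply(P-X);print((1e3*q).round(1),np.degrees(np.arctan2(q[1],q[0])).round(1))
```

```text
(array([ 0.583152  , -0.31150449,  0.11918675]), [np.float64(0.3), np.float64(0.3)])
[ 0.58543362 -0.31327466  0.11450754] [np.float64(2.0), np.float64(0.8), np.float64(2.7)]
range 0.32945739998053875 [ 0.58517129 -0.31209898  0.11351431]
range 0.27837944061568964 [ 0.5897678  -0.31347005  0.10651303]
[19.6 -3.7 -0. ] -10.8
[11.7 14.5 -0. ] 51.2
[-9.5 20.  -0. ] 115.5
[-20.5   1.3  -0. ] 176.4
[-13.6 -17.   -0. ] -128.6
[  7.7 -19.1  -0. ] -68.0
```

Run:
```python
from h import *
go(np.array([.437,-.042,.26]),R.from_euler('xyz',[180,0,-16.2],degrees=True))
```

```text
shift [-0.058  -0.2209 -0.1109] rot [  0.2 -30.3   0. ] rows>= 5.0
```

```bash
python3 -m pendant '-0.02 -0.02 -0.06 0 -5 0;-0.058 -0.221 -0.111 0 -30.3 0;-0.058 -0.221 -0.111 0 -30.3 0;-0.058 -0.221 -0.111 0 -30.3 0;-0.058 -0.221 -0.111 0 -30.3 0;-0.058 -0.221 -0.111 0 -30.3 0;-0.058 -0.221 -0.111 0 -30.3 0'
python3 - <<'E'
from h import *
import pickle
p,r=toolR();print(status.state()['joints'].round(1))
c=eyes.get_calibration('wrist');im=eyes.camera('wrist');pickle.dump((c,im,p,r.as_matrix()),open('w3.pkl','wb'))
q=proj(c,[.437,-.042,.145])[0];print(q)
o=np.zeros((400,800,3),np.uint8);o[:,:400]=cv2.resize(im[:,:],(400,250))[0:1]*0; o[:250,:400]=cv2.resize(im,(400,250))
u,v=q.astype(int);v=max(v,50);o[:,400:]=cv2.resize(im[v-50:v+50,u-50:u+50],(400,400),interpolation=2);print(u-50,v-50)
cv2.imwrite('pics/w3.png',o[:,:,::-1])
E
```

```text
clock: 2.82
position: [0.4366, -0.041, 0.26]
orientation: [179.8, 0.0, -16.1]
ft_force: [-0.4, 0.0, 0.2]
finger_gap: 0.088
grasp_force: 0.0
[-14.3   5.9 103.8  -0.2  70.3  91.9]
[323.1252961  198.41579164]
273 148
```

View pics/w3.png

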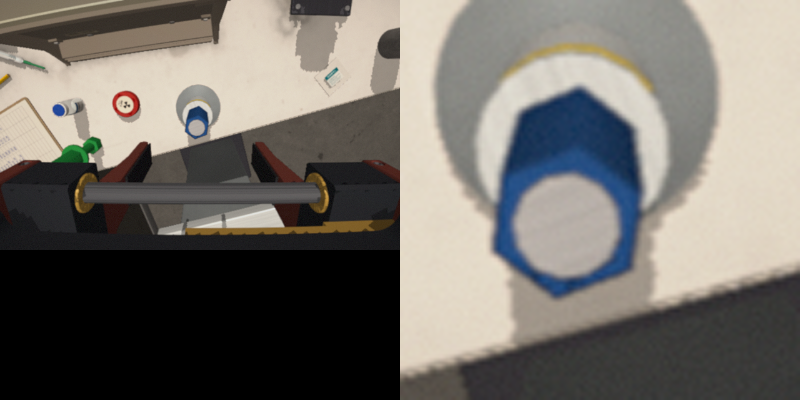

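The wrist view shows the blue key in its holder, with its white top disc at about (314.5,204.5) and the hexagon clearly visible. The green look-alike is well off to the left, at (125,250).

```bash
python3 -m pendant '-0.05 -0.02 0 0 0 0;-0.06 -0.02 0 0 0 0;-0.06 -0.02 0 0 0 0'
python3 - <<'E'
from h import *
import pickle
p,r=toolR()
c=eyes.get_calibration('wrist');im=eyes.camera('wrist');pickle.dump((c,im,p,r.as_matrix()),open('w4.pkl','wb'))
V=[]
for n in('w3','w4'):
    c,im,p,Rm=pickle.load(open(n+'.pkl','rb'))
    q=proj(c,[.437,-.042,.152])[0];u,v=q.astype(int)
    b,m=blobs(im,(100,110,40),(125,255,255),40,(max(0,u-50),max(0,v-60),u+50,v+50)); 
    cn=max(cv2.findContours(m,cv2.RETR_CCOMP,cv2.CHAIN_APPROX_NONE)[0],key=cv2.contourArea)
    cs,hh=cv2.findContours(m,cv2.RETR_CCOMP,cv2.CHAIN_APPROX_NONE)
    hole=max([cs[i] for i in range(len(cs)) if hh[0][i][3]>=0],key=cv2.contourArea)
    e=cv2.fitEllipse(hole);print(n,q,'disc',e); V.append((c,e[0]))
    print('hull',cv2.approxPolyDP(cv2.convexHull(cn),2.5,True)[:,0].tolist())
X,err=tri(*V);print(X,err)
print(tri(*V,(eyes.get_calibration('scene'),(304.1,235))))
cv2.imwrite('pics/w4.png',im[:,:,::-1])
E
```

```text
clock: 3.25
position: [0.3837, -0.0054, 0.2593]
orientation: [179.9, 0.1, -16.2]
ft_force: [-1.5, 0.1, 0.3]
finger_gap: 0.0881
grasp_force: 0.0
w3 [323.16824824 200.67082702] disc ((314.2473449707031, 204.03660583496094), (28.18478012084961, 28.793163299560547), 95.63002014160156)
hull [[319, 171], [330, 181], [332, 202], [328, 215], [311, 221], [297, 210], [303, 177]]
w4 [348.62314042 124.39450366] disc ((339.15765380859375, 127.85933685302734), (30.393373489379883, 31.09394645690918), 12.396414756774902)
hull [[343, 107], [358, 120], [356, 138], [335, 148], [320, 136], [323, 114]]
[ 0.43657206 -0.03429477  0.15302782] [np.float64(0.0), np.float64(0.0)]
(array([ 0.43576314, -0.0345742 ,  0.1498934 ]), [np.float64(0.6), np.float64(0.6), np.float64(1.0)])
```

Run:
```python
from h import *
import pickle
X=np.array([.4365,-.0343,.153])
for n,L in(('w3',[[328,215],[311,221],[297,210],[332,202]]),('w4',[[343, 107], [358, 120], [356, 138], [335, 148], [320, 136], [323, 114]])):
    c=pickle.load(open(n+'.pkl','rb'))[0]
    for p in L:
        q=plane(c,p,.150)-X;a=np.degrees(np.arctan2(q[1],q[0]));print(n,(1e3*q[:2]).round(1),round(1e3*np.hypot(*q[:2]),1),a.round(1),round(a%60,1))
```

```text
w3 [-13.1  -8. ] 15.3 -148.6 31.4
w3 [-14.2   7.1] 15.9 153.3 33.3
w3 [-1.7 15.5] 15.6 96.3 36.3
w3 [ -3.2 -14.2] 14.6 -102.5 17.5
w4 [14.1 -7.1] 15.8 -26.7 33.3
w4 [  1.6 -15.6] 15.7 -84.3 35.7
w4 [-11.3 -10.7] 15.5 -136.6 43.4
w4 [-14.2   7.2] 15.9 153.1 33.1
w4 [-1.9 15.9] 16.0 97.0 37.0
w4 [13.4  9. ] 16.1 33.9 33.9
```

Run:
```python
from h import *
go(np.array([.4365,-.0343,.118]),R.from_euler('xyz',[180,0,-25.6],degrees=True))
```

```text
shift [0.058  0.0128 0.1414] rot [0.1 0.1 9.4] rows>= 3.0
```

```bash
python3 -m pendant '0.058 0.013 0 0 0 9.4;0.058 0.013 0.05 0 0 9.4;0.058 0.013 0.1 0 0 9.4;0.058 0.013 0.1415 0 0 9.4;0.058 0.013 0.1415 0 0 9.4;0.058 0.013 0.1415 0 0 9.4'
python3 - <<'E'
from h import *
go(np.array([.4365,-.0343,.118]),R.from_euler('xyz',[180,0,-25.6],degrees=True))
E
```

```text
clock: 4.05
position: [0.4368, -0.034, 0.1182]
orientation: [179.9, 0.1, -25.6]
ft_force: [0.0, 0.2, 0.7]
finger_gap: 0.0874
grasp_force: 0.0
shift [-0.0001  0.0004  0.0002] rot [ 0.1  0.1 -0. ] rows>= 1.0
```

```bash
python3 -m pendant '0 0 0 0 0 0;0 0 0 0 0 0;0 0 0 0 0 0;0 0 0 0 0 0;0 0 0 0 0 0;0 0 0 0 0 0' 0.025; python3 -m pendant '0 0 0 0 0 0;0 0 0 0 0 0'; python3 -c "
from h import *;s=status.state();print(s['ft_force'],s['ft_torque'],s['position'],s['orientation'])"
```

```text
clock: 4.8
position: [0.4351, -0.0332, 0.1173]
orientation: [179.9, 0.2, -25.6]
ft_force: [-2.5, -3.6, 4.2]
finger_gap: 0.0313
grasp_force: 2.3
clock: 5.05
position: [0.4351, -0.0332, 0.1173]
orientation: [179.9, 0.2, -25.6]
ft_force: [-0.7, -1.2, 1.5]
finger_gap: 0.0297
grasp_force: 30.0
[-0.65639476 -1.21496151  1.53512565] [0.04941143 0.07237157 0.01102518] [ 0.43505928 -0.03320538  0.11726725] [179.85765924   0.19385532 -25.56050009]
```

```bash
python3 -m pendant '0 0 -0.03 0 0 0;0 0 -0.06 0 0 0;0 0 -0.11 0 0 0;0 0 -0.15 0 0 0;0 0 -0.15 0 0 0'
python3 - <<'E'
from h import *
import pickle
c2=pickle.load(open('w2.pkl','rb'))[0]
o,d=ray(c2,(318.7,129.4))
for z in(.113,.117,.121): print(plane(c2,(318.7,129.4),z))
X=plane(c2,(318.7,129.4),.117)
R1=capR(-7.4)
go(X+.15*AX,R1)   # tip 40 mm above mouth
s=status.state();print(s['ft_force'],s['finger_gap'])
c=eyes.get_calibration('wrist');p,r=toolR();im=eyes.camera('wrist');pickle.dump((c,im,p,r.as_matrix()),open('w5.pkl','wb'))
cv2.imwrite('pics/w5.png',im[:,:,::-1]);print(proj(c,[.4365,-.0343,.078]))
E
```

```text
clock: 5.68
position: [0.4377, -0.0334, 0.2697]
orientation: [180.0, -0.2, -25.6]
ft_force: [-0.7, 0.5, -4.0]
finger_gap: 0.0298
grasp_force: 30.0
[ 0.58612685 -0.31262475  0.113     ]
[ 0.58414673 -0.31208858  0.117     ]
[ 0.58216661 -0.31155241  0.121     ]
shift [0.1783 0.2004 0.0235] rot [  0.6  29.9 -16.4] rows>= 5.0
[-0.69110497  0.49264846 -3.9967086 ] 0.029778235151735576
[[323.62419659 181.30199729]]
```

View pics/w5.png

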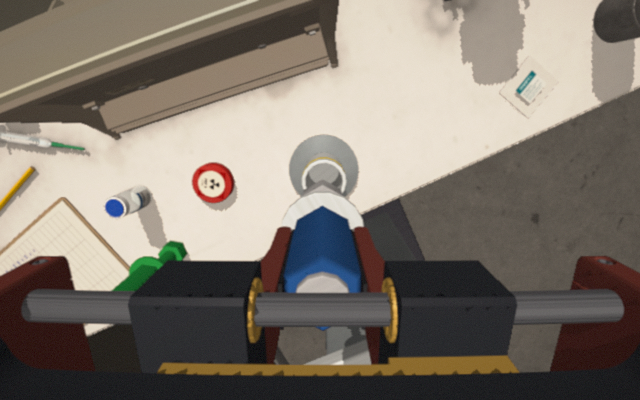

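The key is out, held square in the jaws. The empty holder mouth is at about (324,178), close to where my estimate projects. Next I go above the cap.

```bash
python3 -m pendant '0.178 0.2 0.0235 0.6 29.9 -16.4;0.178 0.2 0.0235 0.6 29.9 -16.4;0.178 0.2 0.0235 0.6 29.9 -16.4;0.178 0.2 0.0235 0.6 29.9 -16.4;0.178 0.2 0.0235 0.6 29.9 -16.4;0.178 0.2 0.0235 0.6 29.9 -16.4;0.178 0.2 0.0235 0.6 29.9 -16.4' ; python3 -m pendant '0.178 0.2 0.0235 0.6 29.9 -16.4' >/dev/null 2>&1 <<<'' & wait
python3 - <<'E'
from h import *
print(status.state()['clock'],status.state()['position'],status.state()['orientation'],status.state()['joints'].round(1))
E
```

```text
clock: 6.6
position: [0.5083, -0.2888, 0.2408]
orientation: [176.0, -29.1, -7.8]
ft_force: [0.5, -0.1, -4.0]
finger_gap: 0.0299
grasp_force: 30.0
6.725 [ 0.52834135 -0.31147126  0.25078212] [174.76604771 -34.22461038  -3.40778325] [-48.5   9.7 111.3  35.4  35.   21.5]
```

That second command was a slip: it moved the arm one extra row in free space. I'll settle and correct.

```bash
python3 -m pendant '0 0 0 0 0 0'
python3 - <<'E'
from h import *
X=np.array([.5841,-.3121,.117])
go(X+.15*AX,capR(-7.4)); print(status.state()['joints'].round(1))
E
```

```text
clock: 6.85
position: [0.529, -0.3156, 0.2521]
orientation: [174.6, -34.4, -3.7]
ft_force: [-0.5, -0.5, -2.8]
finger_gap: 0.0299
grasp_force: 30.0
shift [-0.0181 -0.0227 -0.0083] rot [-1.  -4.9  3. ] rows>= 1.0
[-48.7   9.8 111.1  35.3  34.9  21.7]
```

```bash
python3 -m pendant '-0.018 -0.0227 -0.0083 -1 -4.9 3;-0.018 -0.0227 -0.0083 -1 -4.9 3;-0.018 -0.0227 -0.0083 -1 -4.9 3'
python3 - <<'E'
from h import *
import pickle
X=np.array([.5841,-.3121,.117])
go(X+.15*AX,capR(-7.4)); print(status.state()['joints'].round(1))
p,r=toolR();c=eyes.get_calibration('wrist');im=eyes.camera('wrist');t=eyes.camera('top');s=eyes.camera('scene')
tip=p+r.apply([0,0,.11]);q=proj(c,[X,tip]);print(q); ct=eyes.get_calibration('top');cs=eyes.get_calibration('scene')
print(proj(ct,[X,tip]),proj(cs,[X,tip]))
o=np.zeros((500,800,3),np.uint8)
def cr(m,u,h):
    x,y=[int(v) for v in u];x=min(max(x,h),640-h);y=min(max(y,h),400-h);print(x-h,y-h,400/2/h);return cv2.resize(m[y-h:y+h,x-h:x+h],(400,400),interpolation=2)
o[:400,:400]=cr(im,q[1],90);o[:400,400:]=cr(s,proj(cs,tip)[0],70)
cv2.imwrite('pics/w6.png',o[:,:,::-1])
E
```

```text
clock: 7.22
position: [0.5126, -0.2902, 0.2477]
orientation: [175.6, -29.8, -7.5]
ft_force: [0.3, 0.2, -2.2]
finger_gap: 0.0299
grasp_force: 30.0
shift [-0.0008  0.001   0.0006] rot [-0.  -0.1  0.2] rows>= 1.0
[-44.9   8.1 111.3  24.   36.2  37.3]
[[323.30818377 190.82566526]
 [322.26828691 201.52906384]]
[[383.17103429 185.23413613]
 [382.35889063 189.58858898]] [[351.90351418 163.60888399]
 [355.21978597 157.83742621]]
232 111 2.2222222222222223
285 87 2.857142857142857
```

View pics/w6.png

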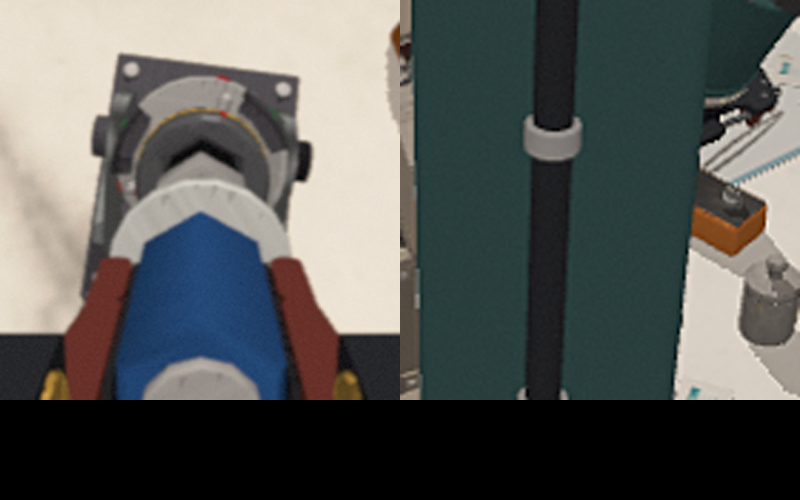

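The tip's near corner (crop 203,150) lines up with the recess's top corner (203,140), in both position and clocking. I advance along the axis.

```bash
cat > f.py <<'E'
from h import *
X=np.array([.5841,-.3121,.117])
s=status.state();p,r=toolR();tip=p+r.apply([0,0,.11]);f=np.array(s['ft_force'])
q=capR().inv().apply(tip-X)*1e3; F=r.inv().apply(f)
print('t',s['clock'],'tip rel mouth (x,y,depth) mm',q.round(1),'F tool',F.round(1),'Tz',r.inv().apply(s['ft_torque']).round(2),'j',s['joints'].round(0),'gap',round(s['finger_gap'],4),'rz',np.degrees((capR().inv()*r).as_rotvec()).round(1))
E
python3 -m pendant '-0.001 0.001 0.015 0 0 0;-0.001 0.001 0.03 0 0 0;-0.001 0.001 0.032 0 0 0'; python3 f.py;  python3 -m pendant '0 0 0.004 0 0 0;0 0 0.008 0 0 0;0 0 0.008 0 0 0'; python3 f.py
```

```text
clock: 7.75
position: [0.5265, -0.2964, 0.2174]
orientation: [175.8, -29.6, -7.7]
ft_force: [-0.5, 0.2, -3.8]
finger_gap: 0.0299
grasp_force: 30.0
t 7.75 tip rel mouth (x,y,depth) mm [-1.7  0.9 -6.8] F tool [-2.3 -0.3  3.1] Tz [ 0.13 -0.5  -0.01] j [-44.  12. 112.  26.  32.  36.] gap 0.0299 rz [ 0.  -0.1 -7.4]
clock: 8.12
position: [0.5303, -0.2976, 0.2126]
orientation: [175.7, -29.7, -7.6]
ft_force: [-5.4, 0.4, 1.2]
finger_gap: 0.0301
grasp_force: 30.0
t 8.125 tip rel mouth (x,y,depth) mm [-0.4  1.1 -0.6] F tool [-4.1  0.6 -3.7] Tz [ 0.19 -0.97  0.09] j [-44.  13. 112.  26.  31.  35.] gap 0.0301 rz [-0.   0.  -7.5]
```

```bash
python3 -m pendant '0 0 0.001 0 0 4;0 0 0.001 0 0 8'; python3 f.py;  python3 -m pendant '0 0 0.001 0 0 -6;0 0 0.001 0 0 -12;0 0 0.001 0 0 -14'; python3 f.py
```

```text
clock: 8.38
position: [0.5305, -0.2965, 0.2116]
orientation: [-179.5, -29.9, -17.0]
ft_force: [-3.5, 3.9, 0.5]
finger_gap: 0.03
grasp_force: 30.0
t 8.375 tip rel mouth (x,y,depth) mm [-1.2 -0.2  0.2] F tool [-3.6 -2.7 -2.7] Tz [ 0.91 -1.01 -0.08] j [-44.  13. 112.  26.  31.  43.] gap 0.03 rz [ 0.1 -0.1  0.7]
clock: 8.75
position: [0.5306, -0.2967, 0.21]
orientation: [172.4, -29.0, -0.7]
ft_force: [-3.5, 2.8, -4.6]
finger_gap: 0.0297
grasp_force: 30.0
t 8.75 tip rel mouth (x,y,depth) mm [-2.   0.1  1.7] F tool [-5.3 -3.   2. ] Tz [ 0.81 -1.35  0.14] j [-44.  13. 112.  27.  31.  29.] gap 0.0297 rz [  0.1  -0.1 -13.5]
```

```bash
python3 -m pendant '-0.0005 -0.0005 0.002 0 0 3;-0.001 -0.001 0.004 0 0 5;-0.001 -0.001 0.004 0 0 5'; python3 f.py
```

```text
clock: 9.12
position: [0.5325, -0.2974, 0.2066]
orientation: [175.1, -29.6, -6.5]
ft_force: [-1.0, 1.3, -5.5]
finger_gap: 0.03
grasp_force: 30.0
t 9.125 tip rel mouth (x,y,depth) mm [-1.7  0.3  5.6] F tool [-3.7 -1.6  4. ] Tz [ 0.53 -1.07  0.02] j [-44.  13. 112.  27.  31.  34.] gap 0.03 rz [-0.  -0.  -8.4]
```

```bash
python3 -m pendant '0 0 0.003 0 0 0;0 0 0.006 0 0 0;0 0 0.006 0 0 0'; python3 f.py;python3 -m pendant '0 0 0.003 0 0 0;0 0 0.003 0 0 0'; python3 f.py
```

```text
clock: 9.5
position: [0.5354, -0.2982, 0.2015]
orientation: [175.1, -29.6, -6.4]
ft_force: [-5.8, 3.2, 0.7]
finger_gap: 0.0302
grasp_force: 30.0
t 9.5 tip rel mouth (x,y,depth) mm [-1.6  0.3 11.5] F tool [-4.9 -2.2 -3.9] Tz [ 0.68 -1.29  0.05] j [-43.  14. 112.  27.  30.  33.] gap 0.0302 rz [-0.   0.  -8.5]
clock: 9.75
position: [0.5368, -0.2986, 0.1991]
orientation: [175.1, -29.6, -6.4]
ft_force: [-6.7, 4.1, 2.7]
finger_gap: 0.0298
grasp_force: 30.0
t 9.75 tip rel mouth (x,y,depth) mm [-1.5  0.3 14.3] F tool [-4.8 -2.8 -6.1] Tz [ 0.71 -1.37 -0.  ] j [-43.  14. 112.  28.  30.  33.] gap 0.0298 rz [-0.   0.  -8.5]
```

```bash
python3 -m pendant '0 0 0.002 0 0 0;0 0 0.002 0 0 0'; python3 f.py;python3 -m pendant '0 0 0.002 0 0 0;0 0 0.002 0 0 0'; python3 f.py
```

```text
clock: 10.0
position: [0.5377, -0.2989, 0.1974]
orientation: [175.1, -29.6, -6.4]
ft_force: [-7.1, 3.4, 3.0]
finger_gap: 0.03
grasp_force: 30.0
t 10.0 tip rel mouth (x,y,depth) mm [-1.6  0.3 16.2] F tool [-4.9 -2.  -6.5] Tz [ 0.69 -1.35 -0.04] j [-43.  14. 112.  28.  29.  33.] gap 0.03 rz [-0.   0.  -8.5]
clock: 10.25
position: [0.5387, -0.2992, 0.1964]
orientation: [175.1, -29.7, -6.4]
ft_force: [-9.2, 6.1, 8.1]
finger_gap: 0.0298
grasp_force: 30.0
t 10.25 tip rel mouth (x,y,depth) mm [-1.   0.3 17.7] F tool [ -4.5  -3.9 -12.3] Tz [ 0.97 -1.29 -0.09] j [-43.  15. 112.  28.  29.  33.] gap 0.0298 rz [-0.   0.1 -8.5]
```

```bash
python3 -m pendant '0 0 0 0 0 6;0 0 0 0 0 12;0 0 0 0 0 18;0 0 0 0 0 24;0 0 0 0 0 30'; python3 f.py
```

```text
clock: 10.88
position: [0.5386, -0.299, 0.1963]
orientation: [-168.0, -27.7, -40.9]
ft_force: [-10.3, 6.1, 7.4]
finger_gap: 0.0301
grasp_force: 30.0
t 10.875 tip rel mouth (x,y,depth) mm [-1.2  0.1 17.6] F tool [ -7.   -0.4 -12.2] Tz [ 0.18 -1.74 -0.1 ] j [-43.  15. 112.  28.  29.  63.] gap 0.0301 rz [-0.   0.  21.7]
```

```bash
python3 -m pendant '0 0 0 0 0 6;0 0 0 0 0 12;0 0 0 0 0 18;0 0 0 0 0 24'; python3 f.py; python3 -m pendant '0 0 0 0 0 5;0 0 0 0 0 8;0 0 0 0 0 8'; python3 f.py
```

```text
clock: 11.38
position: [0.5387, -0.2983, 0.1962]
orientation: [-157.5, -20.4, -66.0]
ft_force: [-8.1, 7.7, 9.0]
finger_gap: 0.0298
grasp_force: 30.0
t 11.375 tip rel mouth (x,y,depth) mm [-1.4 -0.7 17.7] F tool [ -6.6  -0.7 -12.7] Tz [ 0.17 -1.77 -0.75] j [-43.  15. 112.  28.  29.  87.] gap 0.0298 rz [ 0.  -0.  45.7]
clock: 11.75
position: [0.5389, -0.2985, 0.1964]
orientation: [-155.1, -17.3, -73.5]
ft_force: [-8.7, 7.6, 8.4]
finger_gap: 0.0313
grasp_force: 30.0
t 11.75 tip rel mouth (x,y,depth) mm [-1.1 -0.5 17.7] F tool [ -6.9   1.  -12.6] Tz [-0.01 -1.63 -0.84] j [-43.  15. 112.  28.  29.  95.] gap 0.0313 rz [ 0.   0.  53.4]
```

```bash
python3 -m pendant '0 0 -0.003 0 0 0;0 0 -0.006 0 0 0;0 0 -0.006 0 0 0'; python3 f.py; python3 -m pendant '0 0 -0.002 0 0 0;0 0 -0.004 0 0 -2;0 0 -0.004 0 0 -5'; python3 f.py
```

```text
clock: 12.12
position: [0.5361, -0.2976, 0.2013]
orientation: [-155.1, -17.3, -73.4]
ft_force: [-4.4, 7.4, 3.8]
finger_gap: 0.0312
grasp_force: 30.0
t 12.125 tip rel mouth (x,y,depth) mm [-1.2 -0.5 11.9] F tool [-6.9 -0.6 -6.4] Tz [ 0.16 -1.56 -0.74] j [-43.  14. 112.  27.  30.  95.] gap 0.0312 rz [ 0.   0.  53.4]
clock: 12.5
position: [0.5347, -0.2975, 0.2035]
orientation: [-156.6, -19.3, -68.7]
ft_force: [2.2, 3.7, -4.8]
finger_gap: 0.0311
grasp_force: 30.0
t 12.5 tip rel mouth (x,y,depth) mm [-1.4 -0.3  9.3] F tool [-4.1 -1.6  4.7] Tz [ 0.2  -1.25  0.05] j [-43.  14. 112.  27.  30.  90.] gap 0.0311 rz [ 0.  -0.  48.5]
```

```bash
python3 -m pendant '0 0 0 0 0 -5;0 0 0 0 0 -9'; python3 f.py; python3 -m pendant '0 0 0 0 0 -4;0 0 0 0 0 -8'; python3 f.py
```

```text
clock: 12.75
position: [0.5343, -0.2978, 0.204]
orientation: [-159.9, -22.7, -59.7]
ft_force: [-0.6, 3.9, -3.0]
finger_gap: 0.0309
grasp_force: 30.0
t 12.75 tip rel mouth (x,y,depth) mm [-1.3  0.2  8.8] F tool [-4.6 -0.9  1.8] Tz [ 0.11 -1.27  0.13] j [-44.  14. 112.  27.  30.  81.] gap 0.0309 rz [-0.   0.  39.4]
clock: 13.0
position: [0.5344, -0.2975, 0.2041]
orientation: [-163.2, -25.3, -51.4]
ft_force: [0.5, 4.9, -3.4]
finger_gap: 0.0303
grasp_force: 29.9
t 13.0 tip rel mouth (x,y,depth) mm [-1.2 -0.2  8.7] F tool [-4.6 -2.9  2.5] Tz [ 0.64 -1.33  0.06] j [-44.  14. 112.  27.  30.  73.] gap 0.0303 rz [ 0.   0.  31.4]
```

```bash
python3 -m pendant '0 0 0 0 0 -5;0 0 0 0 0 -8'; python3 f.py; python3 -m pendant '0 0 0 0 0 -4;0 0 0 0 0 -6'; python3 f.py
```

```text
clock: 13.25
position: [0.5345, -0.2975, 0.2041]
orientation: [-167.0, -27.3, -42.9]
ft_force: [1.8, 3.9, -4.0]
finger_gap: 0.03
grasp_force: 30.0
t 13.25 tip rel mouth (x,y,depth) mm [-1.2 -0.3  8.7] F tool [-3.  -3.3  3.8] Tz [ 0.79 -1.1   0.34] j [-44.  14. 112.  27.  30.  65.] gap 0.03 rz [ 0.   0.  23.5]
clock: 13.5
position: [0.5344, -0.2975, 0.2041]
orientation: [-170.1, -28.5, -36.2]
ft_force: [1.9, 4.8, -5.1]
finger_gap: 0.0301
grasp_force: 30.0
t 13.5 tip rel mouth (x,y,depth) mm [-1.2 -0.3  8.7] F tool [-3.6 -4.3  4.7] Tz [ 1.18 -1.    0.36] j [-44.  14. 112.  27.  30.  60.] gap 0.0301 rz [ 0.   0.  17.5]
```

```bash
python3 -m pendant '0 0 0 0 0 8;0 0 0 0 0 16;0 0 0 0 0 24;0 0 0 0 0 29'; python3 f.py; python3 -m pendant '0 0 0 0 0 -5;0 0 -0.003 0 0 -6;0 0 -0.006 0 0 -6'; python3 f.py
```

```text
clock: 14.0
position: [0.5345, -0.2975, 0.2043]
orientation: [-157.2, -20.1, -67.0]
ft_force: [1.2, 5.1, -2.4]
finger_gap: 0.0297
grasp_force: 30.1
t 14.0 tip rel mouth (x,y,depth) mm [-1.1 -0.2  8.5] F tool [-4.8 -2.6  1.9] Tz [ 0.67 -1.53 -0.68] j [-43.  14. 112.  27.  30.  89.] gap 0.0297 rz [ 0.   0.  46.7]
clock: 14.38
position: [0.5314, -0.2971, 0.2096]
orientation: [-159.4, -22.3, -60.9]
ft_force: [3.0, 3.4, -5.2]
finger_gap: 0.0296
grasp_force: 30.0
t 14.375 tip rel mouth (x,y,depth) mm [-1.1  0.4  2.4] F tool [-3.3 -2.5  5.5] Tz [ 0.7  -1.16  0.04] j [-44.  13. 112.  27.  31.  83.] gap 0.0296 rz [-0.   0.  40.6]
```

```bash
python3 -m pendant '0 0 -0.02 0 0 0;0 0 -0.05 0 0 0;0 0 -0.09 0 0 0;0 0 -0.09 0 0 0'
python3 - <<'E'
from h import *
import pickle
go(np.array([.4365,-.0343,.29]),R.from_euler('xyz',[180,0,-25.6],degrees=True))
for n in('w3','w4','w5'):
    c,im,p,Rm=pickle.load(open(n+'.pkl','rb'))
    H=np.array([.4365,-.0343,0.004]);q=proj(c,H)[0]
    hsv=cv2.cvtColor(cv2.GaussianBlur(im,(3,3),0),cv2.COLOR_RGB2HSV)
    # radial edge search: foot edge = last strong brightness rise outward along directions away from robot
    pts=[]
    for a in np.radians(np.arange(-60,61,5)):
        prof=[];rr=np.arange(.036,.056,.0005)
        for rad in rr:
            u=proj(c,H+rad*np.array([np.cos(a),np.sin(a),0]))[0]; x,y=u.round().astype(int); prof.append(float(hsv[y,x,2]) if 0<=x<640 and 0<=y<400 else 0)
        g=np.gradient(np.array(prof)); i=g.argmax()
        if g[i]>4: pts.append(H+rr[i]*np.array([np.cos(a),np.sin(a),0]))
    P=np.array(pts)[:,:2]; A=np.c_[2*P,np.ones(len(P))]; s=np.linalg.lstsq(A,(P**2).sum(1),rcond=None)[0]
    print(n,len(P),'centre',s[:2].round(4),'r',np.sqrt(s[2]+s[:2]@s[:2]).round(4))
E
```

```text
clock: 14.88
position: [0.4887, -0.2871, 0.2915]
orientation: [-159.3, -22.9, -61.1]
ft_force: [0.1, -0.6, -2.8]
finger_gap: 0.0295
grasp_force: 30.0
shift [-0.2277 -0.105  -0.0614] rot [-12.7 -28.1 -30.5] rows>= 5.0
w3 25 centre [ 0.4369 -0.034 ] r 0.0448
w4 25 centre [ 0.4364 -0.0341] r 0.0446
w5 25 centre [ 0.4363 -0.0345] r 0.0448
```

```bash
python3 -m pendant '-0.05 -0.03 -0.02 -3 -6 -6;-0.228 -0.105 -0.0614 -12.7 -28.1 -30.5;-0.228 -0.105 -0.0614 -12.7 -28.1 -30.5;-0.228 -0.105 -0.0614 -12.7 -28.1 -30.5;-0.228 -0.105 -0.0614 -12.7 -28.1 -30.5;-0.228 -0.105 -0.0614 -12.7 -28.1 -30.5;-0.228 -0.105 -0.0614 -12.7 -28.1 -30.5;-0.228 -0.105 -0.0614 -12.7 -28.1 -30.5'; python3 -m pendant '0 0 0 0 0 0'
python3 - <<'E'
from h import *
import pickle
go(np.array([.4365,-.0342,.27]),R.from_euler('xyz',[180,0,-25.6],degrees=True))
c=eyes.get_calibration('wrist');p,r=toolR();im=eyes.camera('wrist');s=eyes.camera('scene');cs=eyes.get_calibration('scene')
def disc(c,im,p,r):
    q=proj(c,p+r.apply([0,0,-.035]))[0]
    m=cv2.inRange(cv2.cvtColor(im,cv2.COLOR_RGB2HSV),(100,110,40),(125,255,255));m[:, :250]=0;m[:,400:]=0;m[:185]=0
    ys,xs=np.nonzero(m);return q,(xs.min(),xs.max(),ys.min(),ys.max())
print(disc(c,im,p,r)); c5,i5,p5,R5=pickle.load(open('w5.pkl','rb'));print(disc(c5,i5,p5,R.from_matrix(R5)))
S=s;q=proj(cs,[p+r.apply([0,0,z]) for z in(-.032,.035,.11)]);print(q)
u,v=q[1].astype(int);o=np.zeros((400,800,3),np.uint8);x=min(max(u-70,0),500);y=min(max(v-50,0),260);o[:,400:]=cv2.resize(s[y:y+140,x:x+140],(400,400),interpolation=2);print(x,y)
o[:,:400]=cv2.resize(im[120:340,210:430],(400,400),interpolation=2);cv2.imwrite('pics/w7.png',o[:,:,::-1])
E
```

```text
clock: 15.88
position: [0.435, -0.033, 0.2878]
orientation: [-179.8, 0.4, -25.6]
ft_force: [-0.1, -0.5, -2.4]
finger_gap: 0.0297
grasp_force: 30.0
clock: 16.0
position: [0.4349, -0.0327, 0.2879]
orientation: [-179.8, 0.4, -25.6]
ft_force: [0.5, 0.4, -2.4]
finger_gap: 0.0297
grasp_force: 30.0
shift [0.0022 0.0008 0.0179] rot [-0.2  0.4  0. ] rows>= 1.0
(array([322.72119457, 301.44798639]), (np.int64(283), np.int64(361), np.int64(206), np.int64(292)))
(array([322.73161427, 301.57553922]), (np.int64(283), np.int64(360), np.int64(207), np.int64(329)))
[[300.85668551 179.43044822]
 [301.80445004 203.28166722]
 [302.77748694 227.52816669]]
231 153
```

View pics/w7.png

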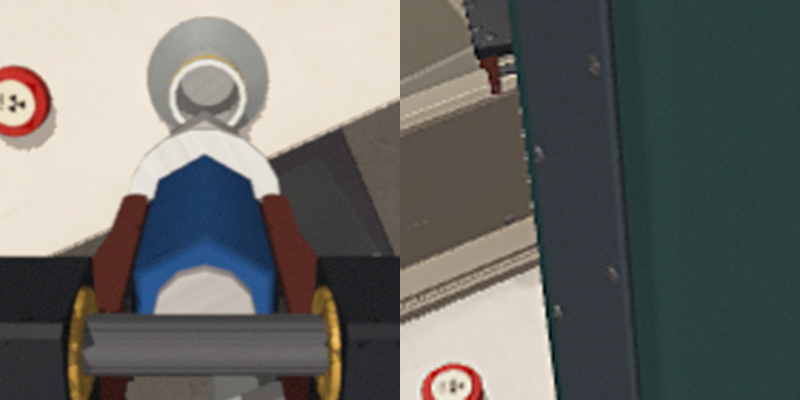

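The key sits in the jaws exactly as before, with the same blue edge row (206 against 207). The holder mouth is straight ahead of the tip, so I insert.

```bash
python3 -m pendant '0.0022 0.0008 0.03 -0.2 0.4 0;0.0022 0.0008 0.07 -0.2 0.4 0;0.0022 0.0008 0.085 -0.2 0.4 0;0.0022 0.0008 0.085 -0.2 0.4 0'
python3 - <<'E'
from h import *
go(np.array([.4365,-.0342,.1175]),R.from_euler('xyz',[180,0,-25.6],degrees=True))
E
```

```text
clock: 16.6
position: [0.4351, -0.0327, 0.2019]
orientation: [180.0, 0.2, -25.5]
ft_force: [-0.0, -0.6, -2.2]
finger_gap: 0.0296
grasp_force: 30.0
shift [0.0022 0.0007 0.0844] rot [0.  0.2 0.1] rows>= 2.0
```

```bash
python3 -m pendant '0.0015 0.0005 0.02 0 0 0;0.0015 0.0005 0.03 0 0 0;0.0015 0.0005 0.03 0 0 0'; python3 -m pendant '0 0 0.02 0 0 0;0 0 0.04 0 0 0;0 0 0.047 0 0 0;0 0 0.047 0 0 0'
```

```text
clock: 16.98
position: [0.437, -0.0339, 0.1729]
orientation: [180.0, 0.1, -25.5]
ft_force: [0.1, -0.5, -2.5]
finger_gap: 0.0299
grasp_force: 30.0
clock: 17.48
position: [0.4373, -0.0339, 0.1261]
orientation: [180.0, 0.1, -25.4]
ft_force: [-0.4, -0.1, -3.0]
finger_gap: 0.0303
grasp_force: 30.0
```

```bash
python3 -m pendant '0 0 0.005 0 0 0;0 0 0.009 0 0 0;0 0 0.009 0 0 0'
```

```text
clock: 17.85
position: [0.4376, -0.0339, 0.1173]
orientation: [-180.0, 0.0, -25.5]
ft_force: [0.0, 0.7, 2.2]
finger_gap: 0.03
grasp_force: 30.0
```

Contact on the rim (about +5 N), at the grasp height. Release and withdraw.

```bash
python3 -m pendant '0 0 0 0 0 0;0 0 0 0 0 0;0 0 0 0 0 0;0 0 0 0 0 0;0 0 0 0 0 0;0 0 0 0 0 0' 0.088; python3 -m pendant '0 0 -0.02 0 0 0;0 0 -0.06 0 0 0;0 0 -0.12 0 0 0;0 0 -0.15 0 0 0;-0.03 0 -0.15 0 0 0;-0.06 0 -0.15 0 0 0;-0.06 0 -0.15 0 0 0'
python3 - <<'E'
from h import *
c=eyes.get_calibration('wrist');im=eyes.camera('wrist');cv2.imwrite('pics/w8.png',im[:,:,::-1])
t=eyes.camera('top');ct=eyes.get_calibration('top')
o=np.zeros((400,800,3),np.uint8);o[:250,:400]=cv2.resize(im,(400,250))
q=proj(c,[.4365,-.0342,.153])[0];print(q);u,v=q.astype(int);v=max(v,50);print(u-50,v-50)
o[:,400:]=cv2.resize(im[v-50:v+50,u-50:u+50],(400,400),interpolation=2)
o[250:,:150]=cv2.resize(t[150:210,350:410],(150,150));cv2.imwrite('pics/w8c.png',o[:,:,::-1])
E
```

```text
clock: 18.6
position: [0.4371, -0.0338, 0.1168]
orientation: [180.0, 0.1, -25.5]
ft_force: [0.3, -0.3, 0.1]
finger_gap: 0.086
grasp_force: 0.0
clock: 19.48
position: [0.3812, -0.0074, 0.2668]
orientation: [180.0, 0.1, -25.4]
ft_force: [0.7, 0.7, 0.4]
finger_gap: 0.088
grasp_force: 0.0
[323.0916052  123.82602142]
273 73
```

View pics/w8c.png

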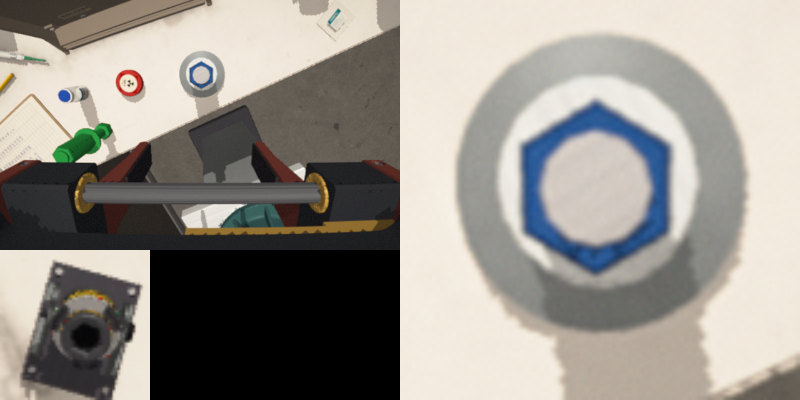

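The key stands upright and concentric in its holder (disc at crop (597,188)), and the jaws are clear. The cap is locked: while sprung up it stopped at both ends of a range of about 25°, which matches the pocket plus the key's play.

```bash
python3 -c "
from station import ctrl;print(ctrl.sign_off())"
```

```text
the job is handed in; nothing more can be done
None
```

The job is handed in: by the torque stops the cap is locked under the claws, and the last picture shows the key upright in its holder with the gripper clear; the sign-off gave no verdict.

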